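# Change the transformer tap on the training supply, isolating it first

### The job

The supply for the practice board is live on the wrong tap. Switch the isolator off (press its handle fully in, turn it back to the ring mark and let it spring out), click the tap selector clockwise to its fourth mark, counting the end mark at its anticlockwise stop as the first, then press and turn the isolator on again to the bar mark, sprung out. The tap selector must not be turned while the isolator is on, and the tools and parts lying about are to be left where they are.

Things in the scene. Friction and masses are not known exactly. Their poses are not given: they have to be found in the camera images.
- rig: Dark steel base, 440 mm wide, with a front tray. On it three equal grey cases (134 wide, 220 deep, 153 mm tall) stand side by side, 140 mm apart, in any order; their aluminium front panels slope 30 degrees, facing the front. Apart from the two knobs nothing on the panels stands higher than 25 mm. x to the back, y left, z up; origin under the middle case. A fixed board with parts up to 92 mm tall lies before the tray.
- isolator_module: The case with the isolator in the middle of its sloping panel: the rig's largest knob, a black round skirt 55 mm across (top 19 mm above the panel) that carries a grip bar 14 mm wide, 50 mm long, 33 mm tall with a tapered nose and a white line at its pointing end; square grey plate behind it with a white ring mark (off) and a white bar mark (on). Origin under the case's centre.
- isolator_grip (a point): Grip point of the isolator: on its turning axis, 42 mm out from the panel (handle out), 9 mm below the top of the grip bar, 23 mm above the skirt. Its frame is fixed to the panel and does not turn with the handle: z straight out of the panel (30 degrees from vertical, leaning to the front), x up the slope, y to the left for someone facing the panel.
- isolator (a joint): Isolator angle, rad, clockwise positive as seen facing the panel. 0 = off: bar along the x of isolator_grip, nose up the slope at the ring mark. 1.047 (60 degrees) = on, nose at the bar mark. Hard stops at both ends; it starts on. Unpressed, lugs lock it, with 0.05 rad of play; pressed fully in it turns lightly (0.05 N m). Never to be forced round unpressed.
- isolator_press (a joint): How far the isolator handle is pressed in along its axis (minus z of isolator_grip), m: 0 = out, 0.008 = fully in, hard stop. A spring pushes it out with 6 N, rising to 10 N fully in. Between off and on the lugs keep it in; at either end it springs out by itself when let go.
- tap_module: The case with the tap selector in the middle of its sloping panel: a black pointer knob, smaller than the isolator, 40 mm tall. Its grip bar is 13 mm wide from 21 mm behind the axis to 6 mm ahead, then tapers to a 4 mm nose 27 mm ahead, white line on top; round foot 32 mm wide, 9 mm tall. Six white marks round it, 30 degrees apart. Origin under the case's centre.
- tap_grip (a point): Grip point of the tap selector: on its turning axis, 31 mm out from the panel, 9 mm below the knob's top. Its frame is fixed to the panel and does not turn with the knob: z straight out of the panel (30 degrees from vertical, leaning to the front), x up the slope, y to the left for someone facing the panel.
- tap_selector (a joint): Tap selector angle, rad, clockwise positive as seen facing the panel. 0 = first mark, anticlockwise stop: nose 1.309 rad anticlockwise of the x of tap_grip. One click each 0.5236 rad; fourth mark 1.571 (nose 0.262 rad clockwise of x), sixth and last 2.618. A detent of 0.07 N m pulls it into the nearest click. Starts at the first, second or third.
- screwdriver: Bystander, to be left alone: screwdriver, 190 mm long, handle 26 mm thick, lying in the front tray of the rig along its length.
- terminal_strip: Bystander, to be left alone: white six-way terminal strip, 18 by 72 by 15 mm, lying in the front tray of the rig.
- pliers: Bystander, to be left alone: pliers with plastic handles, about 190 mm long and 18 mm thick, lying on the bench.
- multimeter: Bystander, to be left alone: hand multimeter, 175 by 85 by 52 mm, lying on the bench.
- tape_roll: Bystander, to be left alone: roll of black tape, 68 mm across, 18 mm tall, lying flat on the bench.
- water_bottle: Bystander, to be left alone: water bottle, 64 mm across, 205 mm tall, standing on the bench.

How it is judged:
By the outcome, as a careful person would: the job done as asked, in the order asked, and still so for the second after the job is handed in, with the robot touching nothing.
It also fails if it takes over 61 s, if anything falls off the work surface, if the arm or the gripper's body presses on something with over 40 N, if the wrist force passes 120 N, or if a joint passes its speed limit or range.

### The arm

A 7-joint arm with a two-finger parallel gripper is mounted at the origin on the work surface. World frame = base frame: x ahead of the robot, y to its left, z up, the work surface at z = 0. Lengths are in m, angles in rad, forces in N, time in s.
With the tool pointing down it reaches from about 0.35 to 0.9 m from the base axis. Payload 19.9 kg.
Tool frame: the origin (TCP) lies midway between the tips of the shut fingers; the grasp point (between the pads) lies 19 mm behind it (r.tcp_to_grasp is the distance from the TCP to the grasp point, in m); z points along the fingers, y is the direction in which the jaws open and shut (so a half turn about z gives the same grasp; the last joint's range is limited). The gripper opens to 85 mm and grips with 20 to 120 N. Pads are 22 mm wide; open, the fingers measure 114 mm over their backs; the gripper's body (76 mm by 85 mm) begins 54 mm behind the grasp point. The pads swing forward as they close: fully open they stand 13 mm farther back than shut.
Start: joints at [1.157, 0.417, -0.01, 1.614, 0.005, 1.111, -0.053], TCP at [0.228, -0.582, 0.231] pointing down, gripper open.
Joint ranges: [-2.81, 2.81], [-0.39, 2.02], [-1.27, 1.25], [0.06, 2.57], [-1.19, 4.33], [0.19, 2], [-2.82, 2.82]. Speed limits (rad/s): [1.89, 1.89, 2.39, 2.39, 3.01, 3.01, 3.01].

### API

Orientations are given as a rotation vector (axis times angle).
In Python, from station import r gives the robot as it stands.
- The arm moves only by the tool arm_command, never from a script. Its arguments are lists of equal length, an entry for each row: "dp": the shift along the tool's x, y, z in m, a list of three; "rot": the turn, a rotation vector about the tool's x, y, z in degrees, a list of three; "claw": the gripper's target within -1 to 1 (shut at 1, half-way at 0, fully open at -1). A call has 1 to 12 rows; each row shifts and turns the commanded pose from where the row before left it, along the tool's axes as they then stand; what a row does not reach is not made up. A row lasts 1/8 s, in which the tool goes at most 62.5 mm and 10.7 degrees, less where a joint would pass 70% of its speed; a pose out of reach is approached as far as the arm can. A call is refused whole if a number of a shift passes 0.0625 or a number of a turn 10.7, either way. A call with a gripper value outside its range is refused whole. The fingers move at their own pace and stop on an object; "force" is the grip in N (left out, the last holds). Time passes only in rows, so rows that do not move let the fingers close. It gives the time, the measured TCP pose, the force and the opening at its end, in the units of the state.
- r.observe(): the state, without advancing time (a new reading comes with each control period).
- r.read_camera(name): name is "side" or "top"; returns (picture, depth): 384x512x3 uint8, blue, green, red; 384x512 float32, m along the optical axis (not along the pixel's ray), 0 where there is no reading.
- r.camera_model(name): a dict with "camera_matrix" (3x3 intrinsics, pixels), "k1" (the pictures are not rectified: a ray, as slopes to the right and down, at radius r is drawn at 1 + k1 r^2 times it, then the intrinsics apply), "eye" and "attitude" of the camera in the world. Camera axes: x right, y down, z forward; pixel columns grow to the right and rows downward; lengths in m; the calibration is good to about 2 mm. A picture is of the moment at which its call begins. camera_model takes no time and is no camera call.
- r.close_job(): hands the job in, once; it reports no verdict.
Trained networks look in the newest picture that a camera, given by its name, has taken for a name from the list of things; names that differ only in an ending like _2 or _b are one class to them, and where a whole thing is asked for, a point or a joint stands for the part that bears it (a point fixed in the world has none). Each returns a list of dicts, best first, with "p" (0 to 1); they miss things now and then, are a little off and sometimes report something else, mostly with a low value. They report only what shows in the picture. A call takes as long as a camera call.
- r.search_frame(camera, thing): "point" ([x, y, z] in m, in the coordinates of the camera as it stood for that picture, good to about 4 mm: the middle of the surface that is visible of it).
- r.cut_out(camera, thing): "pixels" (384x512 bool, what is visible of it).
The state is a dict: "t": time; "qpos": joint angles; "joint_velocities": joint speeds; "effort": joint torques, N m; "eef_pos": TCP position; "ee_rot": TCP orientation; "wrist_force": force on the tool from outside, world axes, zero at the start; "moment": the same for the moment, N m; "width": finger opening in m.
Only numpy, scipy, OpenCV 4.12 (cv2) and the standard library are available. Lean on these libraries where they do the work, as an engineer would, in place of code of your own. Each camera call takes 0.05 s, during which the arm holds its last target.

## Working session

There is one attempt and no reset: what is moved stays moved. The work goes in short steps, Python scripts to look and compute and a tool call to move; the robot and the scene stay as the last step left them, time stands still between calls to the robot, and variables do not carry over. Pictures are saved under pics/ and viewed, and the job is handed in when it is done.

Besides the shell and the picture viewer there is one more tool, called after "Emit:" as name(argument=value, ...), one argument or row to a line, values as JSON. arm_command: Moves the arm, as the interface text tells. Its arguments: {"type":"object","properties":{"dp":{"type":"array"},"rot":{"type":"array"},"claw":{"type":"array"},"force":{"type":"number"}},"required":["dp","rot","claw"]}

```bash
ls; mkdir -p pics
python3 - <<'E'
from station import r
import cv2,numpy as np
s=r.observe();print(s)
for c in("side","top"):
    im,d=r.read_camera(c);cv2.imwrite(f"pics/{c}0.png",im);np.save(f"pics/{c}0.npy",d)
    m=r.camera_model(c);print(c,m)
E
```

```text
pics
{'t': 0.0, 'qpos': array([ 1.15647128,  0.4179399 , -0.01031328,  1.61416431,  0.00471022,
        1.1106982 , -0.05296632]), 'joint_velocities': array([ 4.17156496e-05, -1.66521020e-03,  4.10336868e-04, -7.57628070e-04,
       -3.69174096e-04, -1.04104077e-03,  2.93736268e-04]), 'effort': array([ 3.63048903e-04, -8.64445710e+01,  6.79138619e-01, -4.34888935e+01,
        1.91879278e-02,  7.52377091e-03, -9.58847806e-06]), 'eef_pos': array([ 0.22752406, -0.58174874,  0.23068564]), 'ee_rot': array([-3.08602522e+00, -5.82120421e-01,  4.90350775e-04]), 'wrist_force': array([ 1.30948064, -0.15475892, -0.04488482]), 'moment': array([ 0.03996045, -0.04751602,  0.00658434]), 'width': 0.08571040602953545}
side {'camera_matrix': array([[480.51576099,   0.        , 249.76579108],
       [  0.        , 480.51576099, 183.84772195],
       [  0.        ,   0.        ,   1.        ]]), 'k1': 0.05202784219899186, 'eye': array([-0.35026874,  0.80826193,  0.85850188]), 'attitude': array([-1.01245814,  2.24020804, -1.2515667 ])}
top {'camera_matrix': array([[432.71800312,   0.        , 255.13031906],
       [  0.        , 432.71800312, 189.87024894],
       [  0.        ,   0.        ,   1.        ]]), 'k1': -0.1166712262645071, 'eye': array([ 0.42280101, -0.01739874,  1.52925921]), 'attitude': array([-2.1965301 ,  2.16563023, -0.04580126])}
```

View pics/side0.png

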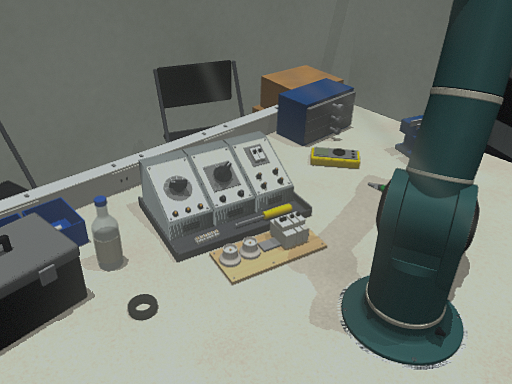

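View pics/top0.png

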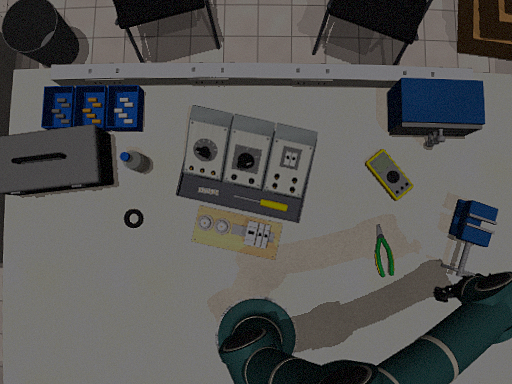

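The side view shows tap selector (≈178,186) on the left case, isolator on a square plate (≈222,172) on the middle case. Top view: tap (≈206,148), isolator (≈246,160).

```bash
cat > h.py <<'E'
from station import r
import cv2,numpy as np
from scipy.spatial.transform import Rotation as R
def cam(c):
    m=r.camera_model(c);return m['camera_matrix'],m['k1'],np.array(m['eye']),R.from_rotvec(m['attitude']).as_matrix()
def rays(c,uv):
    K,k,e,A=cam(c);uv=np.asarray(uv,float).reshape(-1,1,2)
    x=cv2.undistortPoints(uv,K,np.array([k,0,0,0.]),None,None,None,(3,50,1e-9)) if False else cv2.undistortPoints(uv,K,np.array([k,0,0,0.]))
    x=x.reshape(-1,2);return np.c_[x,np.ones(len(x))]
def pts(c,uv,d): # world pts
    K,k,e,A=cam(c);return e+(rays(c,uv)*np.asarray(d).reshape(-1,1))@A.T
def proj(c,P):
    K,k,e,A=cam(c);q=(np.asarray(P,float).reshape(-1,3)-e)@A
    return cv2.projectPoints(q,np.zeros(3),np.zeros(3),K,np.array([k,0,0,0.]))[0].reshape(-1,2)
def cloud(c,d):
    v,u=np.mgrid[0:384,0:512];return pts(c,np.c_[u.ravel(),v.ravel()],d.ravel()).reshape(384,512,3)
E
python3 - <<'E'
from h import *
for c in("side","top"):
    im,d=r.read_camera(c);np.save(f"pics/{c}1.npy",d);cv2.imwrite(f"pics/{c}1.png",im)
    K,k,e,A=cam(c)
    for t in("isolator_module","tap_module","isolator_grip","tap_grip","isolator","tap_selector","rig"):
        print(c,t,[(np.round(e+A@np.array(x['point']),4),round(x['p'],2)) for x in r.search_frame(c,t)[:2]])
    for t in("isolator","tap_selector","isolator_module","tap_module"):
        o=r.cut_out(c,t)
        if o: np.save(f"pics/{c}_{t}.npy",o[0]['pixels']);print(t,o[0]['p'],o[0]['pixels'].sum())
    P=cloud(c,d);np.save(f"pics/{c}P.npy",P)
    x0,y0=(130,120) if c=="side" else (170,95)
    cv2.imwrite(f"pics/{c}_crop.png",cv2.resize(im[y0:y0+130,x0:x0+190],None,fx=4,fy=4,interpolation=cv2.INTER_CUBIC))
print(r.observe()['t'])
E
```

```text
side isolator_module [(array([0.5892, 0.0549, 0.1091]), 0.92)]
side tap_module [(array([0.6303, 0.1966, 0.1008]), 0.58)]
side isolator_grip [(array([0.597 , 0.0495, 0.1198]), 0.57)]
side tap_grip [(array([0.6299, 0.1824, 0.1205]), 0.93), (array([0.595 , 0.0491, 0.1352]), 0.59)]
side isolator [(array([0.59  , 0.0496, 0.1395]), 0.75), (array([0.4065, 0.4506, 0.019 ]), 0.5)]
side tap_selector [(array([0.5011, 0.1864, 0.0234]), 0.71), (array([0.6234, 0.1871, 0.1387]), 0.6)]
side rig [(array([0.4061, 0.4504, 0.016 ]), 0.73), (array([0.4885, 0.1399, 0.0126]), 0.6)]
isolator 0.5 270
tap_selector 0.54 183
isolator_module 0.61 3504
tap_module 0.6 4432
top isolator_module [(array([0.6346, 0.0361, 0.1351]), 0.9)]
top tap_module [(array([0.6625, 0.1712, 0.1306]), 0.9)]
top isolator_grip [(array([0.6121, 0.0365, 0.128 ]), 0.78)]
top tap_grip [(array([0.6426, 0.1771, 0.1251]), 0.92), (array([0.4112, 0.4424, 0.0153]), 0.52)]
top isolator [(array([ 0.2942, -0.4344,  0.0192]), 0.7), (array([0.6036, 0.0458, 0.1481]), 0.55)]
top tap_selector [(array([0.6358, 0.1802, 0.1467]), 0.49)]
top rig [(array([0.4934, 0.0611, 0.0077]), 0.81)]
isolator 0.59 218
tap_selector 0.64 128
isolator_module 0.68 2953
tap_module 0.8 2949
1.3
```

View pics/side_crop.png

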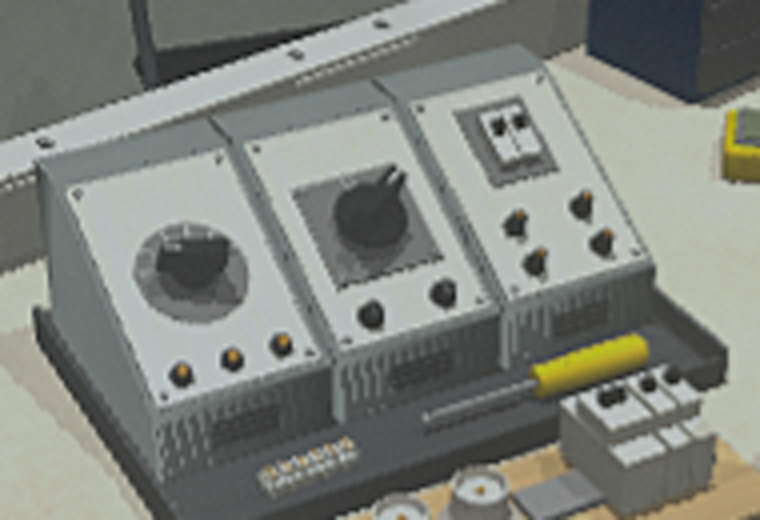

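View pics/top_crop.png

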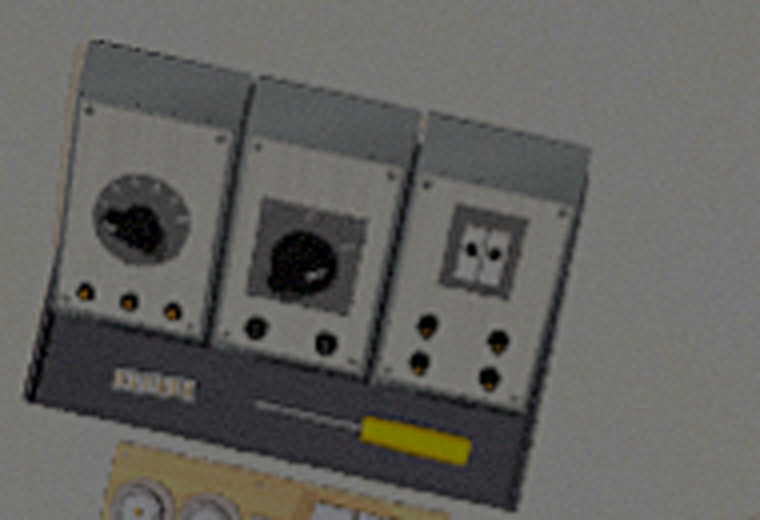

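Run:
```python
from h import *
Q=[]
for c in("side","top"):
    P=np.load(f"pics/{c}P.npy");d=np.load(f"pics/{c}1.npy")
    for t in("isolator_module","tap_module"):
        m=np.load(f"pics/{c}_{t}.npy")&(d>0);p=P[m];p=p[(p[:,2]>0.06)&(p[:,2]<.14)]
        best=None;rng=np.random.default_rng(0)
        for _ in range(500):
            a=p[rng.choice(len(p),3,0)];n=np.cross(a[1]-a[0],a[2]-a[0]);n/=np.linalg.norm(n)+1e-12;n*=np.sign(n[2])
            k=abs((p-a[0])@n)<.003
            if best is None or k.sum()>best.sum():best=k
        q=p[best];o=q.mean(0);n=np.linalg.svd(q-o)[2][2];n*=np.sign(n[2])
        print(c,t,len(p),best.sum(),o.round(4),n.round(3),"tilt",np.degrees(np.arccos(n[2])).round(2),"yaw",np.degrees(np.arctan2(-n[1],-n[0])).round(2), "std",((q-o)@n).std())
```

```text
side isolator_module 1879 1078 [0.581  0.0545 0.0979] [-0.505  0.109  0.856] tilt 31.08 yaw -12.18 std 0.0016259434338991262
side tap_module 2489 1430 [0.6136 0.1871 0.1006] [-0.502  0.099  0.859] tilt 30.79 yaw -11.2 std 0.0016255096944631671
top isolator_module 1467 882 [0.5876 0.0443 0.1031] [-0.504  0.099  0.858] tilt 30.91 yaw -11.14 std 0.0016237805970773496
top tap_module 1570 958 [0.6184 0.1809 0.1039] [-0.51   0.088  0.856] tilt 31.17 yaw -9.77 std 0.0016001506753360636
```

```bash
cat >> h.py <<'E'
def frame(yaw):
    Rz=R.from_euler('z',yaw,degrees=True).as_matrix()
    return Rz@R.from_euler('y',-30,degrees=True).as_matrix()  # cols x up slope, y left, z out
E
python3 - <<'E'
from h import *
yaw=-11.5;F=frame(yaw);print(F.round(3))
for o in [[0.581,0.0545,0.0979],[0.6136,0.1871,0.1006],[0.5876,0.0443,0.1031],[0.6184,0.1809,0.1039]]: print((np.array(o)@F).round(4))
off=np.mean([np.array(o)@F[:,2] for o in [[0.581,0.0545,0.0979],[0.6136,0.1871,0.1006],[0.5876,0.0443,0.1031],[0.6184,0.1809,0.1039]]])
print(off)
# rectified: u'= -y, v'=-x ; 2px/mm... centered
c0=np.array([.605,.04,.115])@F
s=.0005 # m/px
W,H=800,520
v,u=np.mgrid[0:H,0:W]
a=c0[0]+(H/2-v)*s; b=c0[1]+.0+(W/2-u)*s+.06
for h in (0,):
  G=(np.stack([a,b,np.full(a.shape,off+h)],-1)@F.T)
  for c in("side","top"):
    im=cv2.imread(f"pics/{c}1.png");q=proj(c,G).reshape(H,W,2).astype(np.float32)
    o=cv2.remap(im,q[...,0],q[...,1],cv2.INTER_CUBIC)
    if c=="top":o=cv2.convertScaleAbs(o,alpha=1.6)
    cv2.imwrite(f"pics/rect_{c}.png",o)
print(c0, "pixel u = 400-(y-c0y-.06)/s")
E
```

```text
[[ 0.849  0.199 -0.49 ]
 [-0.173  0.98   0.1  ]
 [ 0.5    0.     0.866]]
[ 0.5326  0.1692 -0.1945]
[ 0.5387  0.3057 -0.1949]
[ 0.5426  0.1606 -0.1942]
[ 0.5455  0.3006 -0.195 ]
-0.1946244614572045
[ 0.5640207   0.15981459 -0.19284694] pixel u = 400-(y-c0y-.06)/s
```

View pics/rect_side.png

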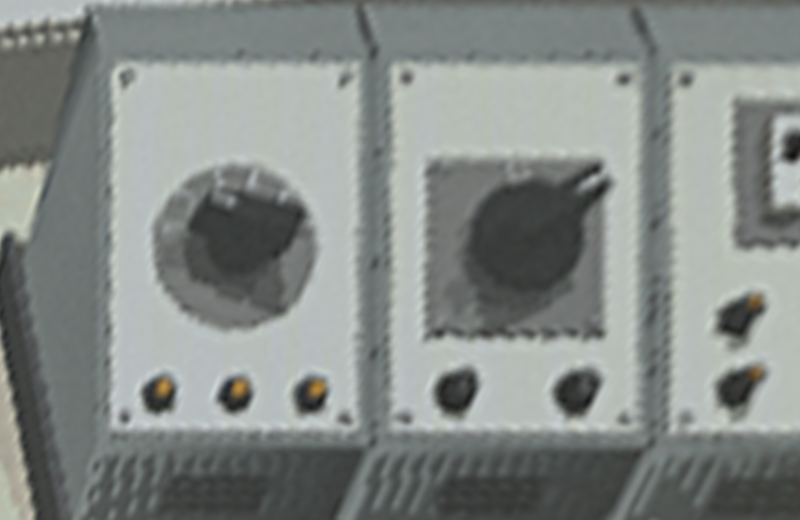

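View pics/rect_top.png

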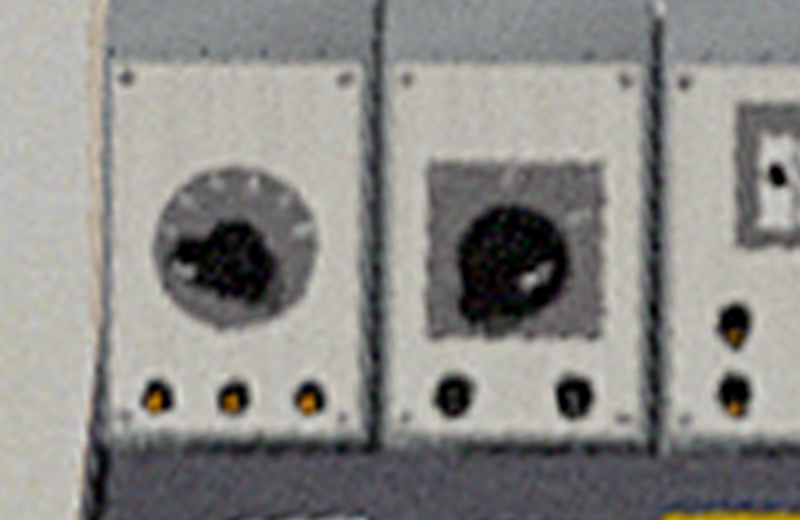

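```bash
cat >> h.py <<'E'
OFF=-0.1946; YAW=-11.6
def rect(c,im,ctr,h,S=.0002,W=400):
    F=frame(YAW); v,u=np.mgrid[0:W,0:W]
    a=ctr[0]+(W/2-v)*S; b=ctr[1]+(W/2-u)*S
    G=np.stack([a,b,np.full(a.shape,OFF+h)],-1)@F.T
    q=proj(c,G).reshape(W,W,2).astype(np.float32)
    o=cv2.remap(im,q[...,0],q[...,1],cv2.INTER_CUBIC)
    cv2.drawMarker(o,(W//2,W//2),(0,0,255),0,12); return cv2.convertScaleAbs(o,alpha=1.7 if c=="top" else 1)
def ctrs():
    c0=np.array([0.5640207,0.15981459]);F0=frame(-11.5);F=frame(YAW)
    out={}
    for n,(u,v) in dict(tap=(235.5,247),iso=(516.2,248.3)).items():
        p=np.array([c0[0]+(260-v)*.0005,c0[1]+.06+(400-u)*.0005,-.1946])
        w=F0@p; out[n]=w@F
    return out
E
python3 - <<'E'
from h import *
C=ctrs();F=frame(YAW);rows=[]
print(F.round(4))
for n,p in C.items():
    print(n,"panel pt",(F@p).round(4),"grip",(F@(p+[0,0,.031 if n=="tap" else .042])).round(4),R.from_matrix(F).as_rotvec())
for c in("side","top"):
    im=cv2.imread(f"pics/{c}1.png")
    rows.append(np.hstack([rect(c,im,C['tap'],.040,.0003,300),rect(c,im,C['iso'],.052,.0003,300)]))
cv2.imwrite("pics/knobs.png",np.vstack(rows))
E
```

```text
[[ 0.8483  0.2011 -0.4898]
 [-0.1741  0.9796  0.1005]
 [ 0.5     0.      0.866 ]]
tap panel pt [0.6397 0.1781 0.1167] grip [0.6246 0.1812 0.1436] [-0.05300176 -0.52179258 -0.19780525]
iso panel pt [0.6112 0.0407 0.1164] grip [0.5906 0.0449 0.1528] [-0.05300176 -0.52179258 -0.19780525]
```

View pics/knobs.png

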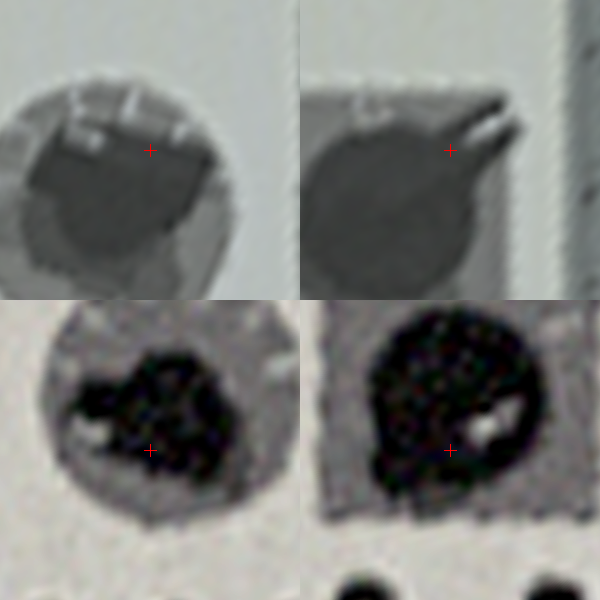

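```bash
cat >> h.py <<'E'
from scipy.linalg import logm,expm
def pose():
    s=r.observe();T=np.eye(4);T[:3,:3]=R.from_rotvec(s['ee_rot']).as_matrix();T[:3,3]=s['eef_pos'];return T,s
def target(n,ang,out,lift=0.,tcp=.019):
    """ang: deg ccw of slope-x for tool x; out: m of grasp pt beyond grip point along normal"""
    F=frame(YAW);C=ctrs()[n]+np.array([0,0,(.031 if n=="tap" else .042)+out-tcp])
    a=np.radians(ang);x=F@[np.cos(a),np.sin(a),0];z=-F[:,2];y=np.cross(z,x)
    T=np.eye(4);T[:3,:3]=np.c_[x,y,z];T[:3,3]=F@C;return T
def rel(A,B):
    D=np.linalg.inv(A)@B;return (D[:3,3]*1000).round(2),np.degrees(R.from_matrix(D[:3,:3]).as_rotvec()).round(2)
def plan(A,B,N):
    D=np.linalg.inv(A)@B;S=expm(logm(D).real/N)
    dp=S[:3,3].round(4);rv=np.degrees(R.from_matrix(S[:3,:3]).as_rotvec()).round(1)
    T=A.copy();St=np.eye(4);St[:3,:3]=R.from_rotvec(np.radians(rv)).as_matrix();St[:3,3]=dp;path=[]
    for i in range(N):T=T@St;path.append(T[:3,3].round(3))
    return dp,rv,path,rel(T,B)
def plan2(A,B,N): # straight line + slerp
    P=[A]; rv=R.from_matrix(A[:3,:3].T@B[:3,:3]).as_rotvec()/N
    rows=[];T=A.copy();rd=np.degrees(rv).round(1)
    for i in range(N):
        nxt=A[:3,3]+(B[:3,3]-A[:3,3])*(i+1)/N
        dp=(T[:3,:3].T@(nxt-T[:3,3])).round(3);rows.append(dp.tolist());T[:3,3]=T[:3,3]+T[:3,:3]@dp
        T[:3,:3]=T[:3,:3]@R.from_rotvec(np.radians(rd)).as_matrix()
    return rows,rd.tolist(),rel(T,B)
E
python3 - <<'E'
from h import *
T,s=pose();U=T.copy();U[2,3]=.30
B=target("iso",120,.14);print(B.round(3))
dp,rv,path,e=plan(U,B,12);print(dp,rv,e);print(path)
print(plan2(U,B,12))
E
```

```text
[[-0.25   0.835  0.49   0.531]
 [ 0.935  0.339 -0.101  0.057]
 [-0.25   0.433 -0.866  0.258]
 [ 0.     0.     0.     1.   ]]
[ 0.0646 -0.0051 -0.0015] [-2.7  0.6 -7.1] (array([-0.79,  3.02, -1.94]), array([-0.1 ,  0.41,  0.46]))
[array([ 0.286, -0.554,  0.301]), array([ 0.34 , -0.518,  0.303]), array([ 0.39 , -0.477,  0.305]), array([ 0.434, -0.429,  0.306]), array([ 0.471, -0.376,  0.306]), array([ 0.502, -0.319,  0.305]), array([ 0.526, -0.259,  0.302]), array([ 0.542, -0.196,  0.297]), array([ 0.55 , -0.132,  0.291]), array([ 0.551, -0.068,  0.281]), array([ 0.544, -0.005,  0.269]), array([0.53 , 0.057, 0.254])]
([[0.043, -0.04, 0.004], [0.048, -0.035, 0.002], [0.051, -0.029, 0.001], [0.055, -0.022, 0.001], [0.057, -0.016, -0.0], [0.059, -0.008, 0.0], [0.059, -0.001, 0.001], [0.058, 0.006, 0.001], [0.058, 0.014, 0.003], [0.055, 0.02, 0.004], [0.052, 0.027, 0.006], [0.049, 0.033, 0.007]], [-2.7, 0.6, -7.1], (array([ 0.18, -0.48,  0.15]), array([-0.1 ,  0.41,  0.46])))
```

Emit:
arm_command(
  dp=[
    [0,0,-0.025],
    [0,0,-0.025],
    [0,0,-0.02],
    [0.039,-0.003,-0.001],
    [0.039,-0.003,-0.001],
    [0.039,-0.003,-0.001],
    [0.039,-0.003,-0.001],
    [0.039,-0.003,-0.001],
    [0.039,-0.003,-0.001],
    [0.039,-0.003,-0.001],
    [0.039,-0.003,-0.001],
    [0.039,-0.003,-0.001],
  ],
  rot=[
    [0,0,0],
    [0,0,0],
    [0,0,0],
    [-1.6,0.4,-4.3],
    [-1.6,0.4,-4.3],
    [-1.6,0.4,-4.3],
    [-1.6,0.4,-4.3],
    [-1.6,0.4,-4.3],
    [-1.6,0.4,-4.3],
    [-1.6,0.4,-4.3],
    [-1.6,0.4,-4.3],
    [-1.6,0.4,-4.3],
  ],
  claw=[-1,-1,-1,-1,-1,-1,-1,-1,-1,-1,-1,-1],
  force=80,
)

```text
t: 2.8
eef_pos: [0.4809, -0.3436, 0.3084]
ee_rot: [2.509, 1.465, 0.156]
wrist_force: [-0.3, 0.1, -0.0]
width: 0.0853
```

Run:
```python
from h import *
T,s=pose();print(s['qpos'].round(2),s['joint_velocities'].round(2))
B=target("iso",120,.14)
dp,rv,path,e=plan(T,B,11);print(dp,rv,e);print(path)
```

```text
[ 0.82  0.17 -0.29  1.8   0.08  0.93 -0.01] [-0.3  -0.18 -0.26  0.27  0.1  -0.29 -0.01]
[ 0.038  -0.0014 -0.0002] [-1.6  0.4 -4.2] (array([-0.19,  0.19,  0.92]), array([ 0.27, -0.39,  0.19]))
[array([ 0.498, -0.31 ,  0.307]), array([ 0.513, -0.275,  0.306]), array([ 0.526, -0.239,  0.304]), array([ 0.536, -0.203,  0.301]), array([ 0.543, -0.165,  0.297]), array([ 0.548, -0.128,  0.293]), array([ 0.549, -0.09 ,  0.288]), array([ 0.549, -0.053,  0.282]), array([ 0.545, -0.015,  0.275]), array([0.539, 0.021, 0.267]), array([0.531, 0.057, 0.258])]
```

Emit:
arm_command(
  dp=[
    [0.038,-0.001,0],
    [0.038,-0.001,0],
    [0.038,-0.001,0],
    [0.038,-0.001,0],
    [0.038,-0.001,0],
    [0.038,-0.001,0],
    [0.038,-0.001,0],
    [0.038,-0.001,0],
    [0.038,-0.001,0],
    [0.038,-0.001,0],
    [0.025,-0.001,0],
    [0,0,0],
  ],
  rot=[
    [-1.6,0.4,-4.2],
    [-1.6,0.4,-4.2],
    [-1.6,0.4,-4.2],
    [-1.6,0.4,-4.2],
    [-1.6,0.4,-4.2],
    [-1.6,0.4,-4.2],
    [-1.6,0.4,-4.2],
    [-1.6,0.4,-4.2],
    [-1.6,0.4,-4.2],
    [-1.6,0.4,-4.2],
    [-1.6,0.4,-4.2],
    [0,0,0],
  ],
  claw=[-1,-1,-1,-1,-1,-1,-1,-1,-1,-1,-1,-0.5],
)

```text
t: 4.3
eef_pos: [0.5375, 0.044, 0.2607]
ee_rot: [1.544, 2.155, 0.301]
wrist_force: [-0.3, -0.1, 1.7]
width: 0.0697
```

Run:
```python
from h import *
T,s=pose();print(s['qpos'].round(2),s['joint_velocities'].round(2),s['width'])
B=target("iso",120,.14)
print(rel(T,B), rel(T,target("iso",120,.05)))
```

```text
[ 0.38  0.03 -0.64  2.14  0.47  0.54 -0.28] [ 0.03  0.01  0.04 -0.03 -0.02  0.02  0.01] 0.06969061153825165
(array([14.59, -2.03, -1.48]), array([ 0.24, -0.46,  0.21])) (array([13.87, -2.41, 88.52]), array([ 0.24, -0.46,  0.21]))
```

Emit:
arm_command(
  dp=[
    [0.007,-0.001,0.02],
    [0.007,-0.001,0.03],
    [0,0,0.03],
    [0,0,0.008],
    [0,0,0],
    [0,0,0],
  ],
  rot=[
    [0.2,-0.5,0.2],
    [0,0,0],
    [0,0,0],
    [0,0,0],
    [0,0,0],
    [0,0,0],
  ],
  claw=[-0.2,-0.2,-0.2,-0.2,-0.2,-0.2],
)

```text
t: 5.05
eef_pos: [0.5766, 0.0452, 0.1818]
ee_rot: [1.554, 2.142, 0.291]
wrist_force: [-1.2, -0.5, -0.0]
width: 0.0512
```

Run:
```python
from h import *
T,s=pose();print(s['qpos'].round(2),s['width'])
print(rel(T,target("iso",120,.05)))
for c in("side","top"):
    im,d=r.read_camera(c)
    x0,y0=(130,80) if c=="side" else (160,75)
    G=target("iso",120,0,tcp=0)[:3,3];g=proj(c,[G,T[:3,3]])
    z=cv2.resize(im[y0:y0+130,x0:x0+190],None,fx=4,fy=4,interpolation=cv2.INTER_CUBIC)
    for q,col in zip(g,((0,0,255),(255,0,0))): cv2.drawMarker(z,tuple(((q-[x0,y0])*4).astype(int).tolist()),col,0,14)
    cv2.imwrite(f"pics/a_{c}.png",cv2.convertScaleAbs(z,alpha=1.5))
```

```text
[ 0.27  0.24 -0.57  2.14  0.89  0.47 -0.7 ] 0.05120608848321603
(array([ 3.45, -0.95,  1.  ]), array([ 0.03,  0.17, -0.29]))
```

View pics/a_side.png

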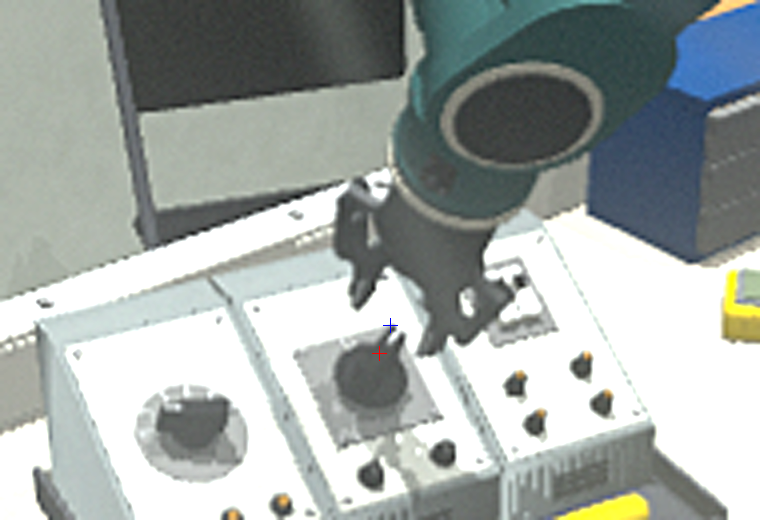

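View pics/a_top.png

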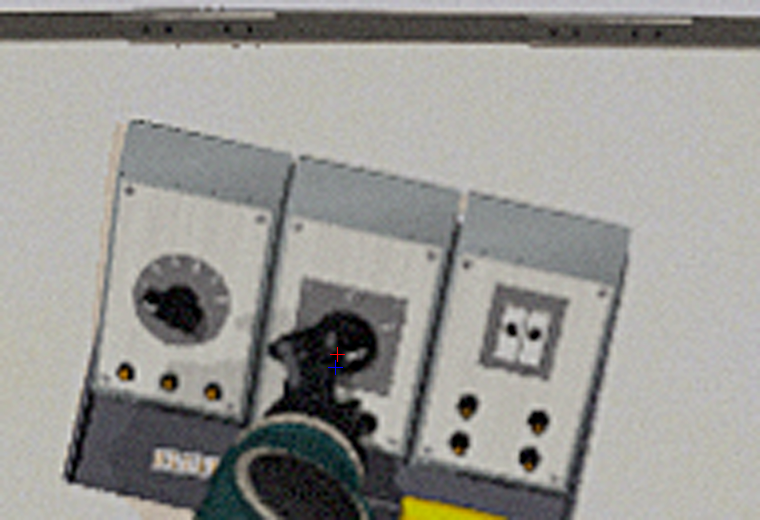

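Emit:
arm_command(
  dp=[
    [0.0035,-0.001,0.01],
    [0,0,0.015],
    [0,0,0.014],
    [0,0,0.01],
    [0,0,0],
    [0,0,0],
    [0,0,0],
  ],
  rot=[
    [0,0.2,-0.3],
    [0,0,0],
    [0,0,0],
    [0,0,0],
    [0,0,0],
    [0,0,0],
    [0,0,0],
  ],
  claw=[-0.2,-0.2,-0.2,-0.2,-0.2,-0.2,-0.2],
)

```text
t: 6.02
eef_pos: [0.5988, 0.0431, 0.1375]
ee_rot: [1.55, 2.149, 0.292]
wrist_force: [-0.4, 0.1, 0.5]
width: 0.051
```

Run:
```python
from h import *
T,s=pose();print(s['qpos'].round(2),s['width'],s['wrist_force'])
print(rel(T,target("iso",120,.002)))
```

```text
[ 0.19  0.35 -0.49  2.13  1.09  0.42 -0.86] 0.05096614539656796 [-0.40286215  0.06761859  0.47047737]
(array([-0.11,  0.36, -0.43]), array([ 0.  , -0.05,  0.01]))
```

Emit:
arm_command(
  dp=[
    [0,0,0],
    [0,0,0],
    [0,0,0],
    [0,0,0],
    [0,0,0],
  ],
  rot=[
    [0,0,0],
    [0,0,0],
    [0,0,0],
    [0,0,0],
    [0,0,0],
  ],
  claw=[0.3,1,1,1,1],
  force=60,
)

```text
t: 6.65
eef_pos: [0.5993, 0.0433, 0.1375]
ee_rot: [1.549, 2.149, 0.292]
wrist_force: [-0.8, 0.4, 5.6]
width: 0.0129
```

Run:
```python
from h import *
T,s=pose();print(s['qpos'].round(2),s['width'],s['wrist_force'],s['wrist_force']@T[:3,:3],s['moment']@T[:3,:3])
print(rel(T,target("iso",120,.002)))
```

```text
[ 0.19  0.35 -0.49  2.13  1.09  0.42 -0.87] 0.012882882225016093 [-0.7644311   0.42893471  5.6086158 ] [-0.80526959  1.93847673 -5.27434925] [ 0.03597707  0.11121302 -0.04390182]
(array([-0.19, -0.12, -0.65]), array([ 0.03, -0.05,  0.02]))
```

Emit:
arm_command(
  dp=[
    [0,0,0.002],
    [0,0,0.002],
    [0,0,0.002],
    [0,0,0.002],
    [0,0,0.001],
    [0,0,0],
    [0,0,0],
  ],
  rot=[
    [0,0,0],
    [0,0,0],
    [0,0,0],
    [0,0,0],
    [0,0,0],
    [0,0,0],
    [0,0,0],
  ],
  claw=[1,1,1,1,1,1,1],
)

```text
t: 7.52
eef_pos: [0.6035, 0.0426, 0.1304]
ee_rot: [1.548, 2.149, 0.292]
wrist_force: [-19.3, 1.0, 29.3]
width: 0.0126
```

```bash
cat > st.py <<'E'
from h import *
import sys
n,a,o=sys.argv[1],float(sys.argv[2]),float(sys.argv[3])
T,s=pose();print(s['qpos'].round(2),s['width'],(s['wrist_force']@T[:3,:3]).round(1),(s['moment']@T[:3,:3]).round(2))
print(rel(T,target(n,a,o)))
E
python3 st.py iso 120 .002
```

```text
[ 0.18  0.37 -0.47  2.12  1.12  0.41 -0.9 ] 0.01264155081364325 [ -1.5  -3.  -34.9] [ 1.4  -0.23 -0.03]
(array([-0.22, -0.26, -8.87]), array([ 0.07, -0.01,  0.04]))
```

Emit:
arm_command(
  dp=[
    [0,0,-0.0005],
    [0,0,0],
    [0,0,0],
    [0,0,0],
    [0,0,0],
    [0,0,0],
    [0,0,0],
  ],
  rot=[
    [0,0,0],
    [0,0,-6],
    [0,0,-6],
    [0,0,-6],
    [0,0,-6],
    [0,0,0],
    [0,0,0],
  ],
  claw=[1,1,1,1,1,1,1],
)

```text
t: 8.4
eef_pos: [0.6033, 0.0425, 0.1306]
ee_rot: [1.059, 2.402, 0.15]
wrist_force: [-11.2, -0.3, 18.9]
width: 0.0128
```

```bash
python3 st.py iso 180 -.006
```

```text
[ 0.23  0.38 -0.53  2.12  1.15  0.44 -0.49] 0.012810165534100824 [ -1.5  -2.  -21.8] [0.87 0.14 0.01]
(array([-0.02, -0.18, -0.72]), array([ 5.000e-02,  2.000e-02, -3.597e+01]))
```

Emit:
arm_command(
  dp=[
    [0,0,0],
    [0,0,0],
    [0,0,0],
    [0,0,0],
    [0,0,0],
    [0,0,0],
    [0,0,0],
    [0,0,0],
  ],
  rot=[
    [0,0,-6],
    [0,0,-6],
    [0,0,-6],
    [0,0,-6],
    [0,0,-6],
    [0,0,-6],
    [0,0,0],
    [0,0,0],
  ],
  claw=[1,1,1,1,1,1,1,1],
)

```text
t: 9.4
eef_pos: [0.6034, 0.0423, 0.1306]
ee_rot: [0.264, 2.606, -0.071]
wrist_force: [-11.6, -1.3, 19.5]
width: 0.013
```

```bash
python3 st.py iso 180 -.006
```

```text
[ 0.3   0.4  -0.62  2.12  1.19  0.47  0.11] 0.01297113220490758 [ -0.1  -3.6 -22.5] [0.87 0.44 0.07]
(array([ 0.17,  0.03, -0.72]), array([0.01, 0.04, 0.01]))
```

Emit:
arm_command(
  dp=[
    [0,0,0],
    [0,0,0],
    [0,0,-0.003],
    [0,0,-0.003],
    [0,0,-0.0025],
    [0,0,0],
    [0,0,0],
  ],
  rot=[
    [0,0,-0.6],
    [0,0,0],
    [0,0,0],
    [0,0,0],
    [0,0,0],
    [0,0,0],
    [0,0,0],
  ],
  claw=[1,1,1,1,1,1,1],
)

```text
t: 10.28
eef_pos: [0.5994, 0.043, 0.1374]
ee_rot: [0.251, 2.608, -0.074]
wrist_force: [0.7, -1.1, 7.0]
width: 0.0132
```

```bash
python3 st.py iso 180 .002
```

```text
[ 0.31  0.38 -0.63  2.12  1.16  0.47  0.15] 0.013206285257572213 [-4.3 -1.  -5.6] [ 0.27 -0.47  0.28]
(array([ 0.06,  0.12, -0.79]), array([0.03, 0.  , 0.59]))
```

Emit:
arm_command(
  dp=[
    [0,0,0],
    [0,0,0],
    [0,0,0],
    [0,0,-0.02],
    [0,0,-0.03],
    [0,0,-0.03],
    [0,0,-0.02],
    [0,0,0],
    [0,0,0],
  ],
  rot=[
    [0,0,0],
    [0,0,0],
    [0,0,0],
    [0,0,0],
    [0,0,0],
    [0,0,0],
    [0,0,0],
    [0,0,0],
    [0,0,0],
  ],
  claw=[-0.3,-0.3,-0.3,-0.3,-0.3,-0.3,-0.3,-0.3,-0.3],
)

```text
t: 11.4
eef_pos: [0.55, 0.0527, 0.223]
ee_rot: [0.251, 2.609, -0.074]
wrist_force: [0.5, 0.4, 0.0]
width: 0.0552
```

Run:
```python
from h import *
T,s=pose();print(s['qpos'].round(2),s['width'])
for a in (255,):
    B=target("tap",a,.10);print(rel(T,B));print(plan2(T,B,8))
```

```text
[ 0.49  0.15 -0.82  2.15  0.74  0.53  0.5 ] 0.05517196313336488
(array([ -2.68, 140.88,  11.39]), array([ 7.000e-02, -7.000e-02, -7.441e+01]))
([[-0.0, 0.018, 0.001], [-0.003, 0.017, 0.002], [-0.006, 0.016, 0.001], [-0.009, 0.016, 0.002], [-0.011, 0.014, 0.001], [-0.013, 0.011, 0.002], [-0.015, 0.01, 0.001], [-0.016, 0.007, 0.001]], [0.0, -0.0, -9.3], (array([0.21, 0.35, 0.39]), array([ 0.09, -0.01, -0.01])))
```

Emit:
arm_command(
  dp=[
    [0,0.018,0.001],
    [-0.003,0.017,0.002],
    [-0.006,0.016,0.001],
    [-0.009,0.016,0.002],
    [-0.011,0.014,0.001],
    [-0.013,0.011,0.002],
    [-0.015,0.01,0.001],
    [-0.016,0.007,0.001],
    [0,0,0],
    [0,0,0],
  ],
  rot=[
    [0,0,-9.3],
    [0,0,-9.3],
    [0,0,-9.3],
    [0,0,-9.3],
    [0,0,-9.3],
    [0,0,-9.3],
    [0,0,-9.3],
    [0,0,-9.3],
    [0,0,0],
    [0,0,0],
  ],
  claw=[-0.3,-0.3,-0.3,-0.3,-0.3,-0.3,-0.3,-0.3,-0.3,-0.3],
)

```text
t: 12.65
eef_pos: [0.5848, 0.1892, 0.214]
ee_rot: [-1.425, 2.315, -0.496]
wrist_force: [-0.4, -0.2, -1.5]
width: 0.0556
```

```bash
python3 st.py tap 255 .05
python3 - <<'E'
from h import *
C=ctrs();T,s=pose()
for c in("side","top"):
    im,d=r.read_camera(c)
    x0,y0=(130,80) if c=="side" else (160,75)
    z=cv2.resize(im[y0:y0+130,x0:x0+160],None,fx=3,fy=3,interpolation=cv2.INTER_CUBIC)
    z=cv2.convertScaleAbs(z,alpha=1.5)
    k=rect(c,im,C['iso'],.052,.0003,300)
    o=np.zeros((390,790,3),np.uint8);o[:,:480]=z;o[:300,490:]=k;cv2.imwrite(f"pics/b_{c}.png",o)
E
```

```text
[ 0.28  0.39 -0.98  1.98  1.04  0.82  1.37] 0.055566505571210435 [0.5 0.9 1.1] [-0.49  0.15  0.02]
(array([-1.30e-01,  1.00e-02,  5.03e+01]), array([ 0.13, -0.03, -0.19]))
```

View pics/b_side.png

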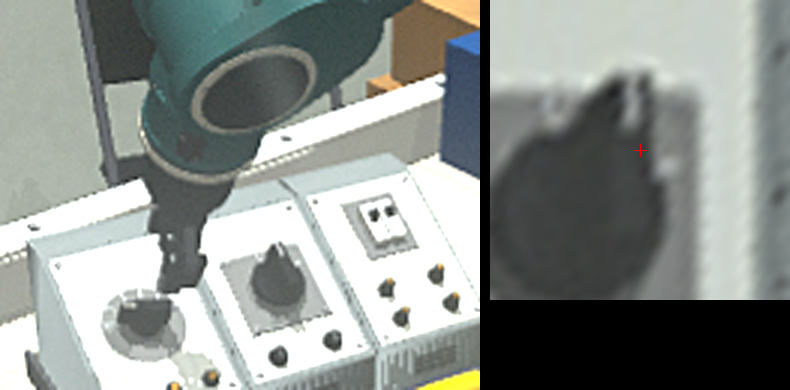

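View pics/b_top.png

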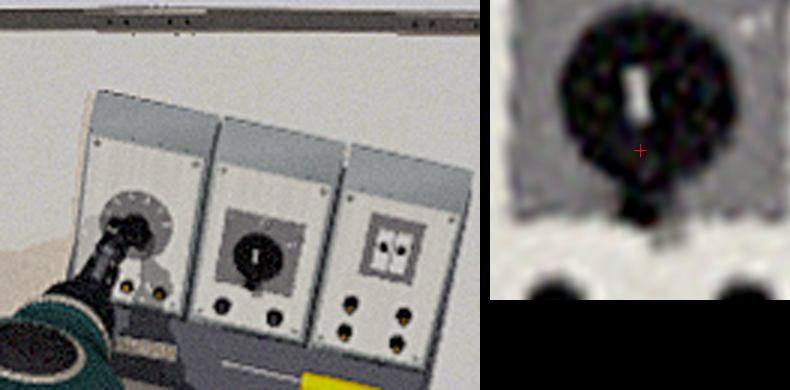

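Emit:
arm_command(
  dp=[
    [0,0,0.012],
    [0,0,0.014],
    [0,0,0.013],
    [0,0,0.009],
    [0,0,0],
    [0,0,0],
    [0,0,0],
  ],
  rot=[
    [0,0,0],
    [0,0,0],
    [0,0,0],
    [0,0,0],
    [0,0,0],
    [0,0,0],
    [0,0,0],
  ],
  claw=[-0.3,-0.3,-0.3,-0.3,-0.3,-0.3,-0.3],
)

```text
t: 13.62
eef_pos: [0.6084, 0.1852, 0.1737]
ee_rot: [-1.428, 2.312, -0.498]
wrist_force: [0.4, 0.8, 0.5]
width: 0.0553
```

```bash
python3 st.py tap 255 .002
```

```text
[ 0.23  0.48 -0.91  1.97  1.16  0.79  1.3 ] 0.05534134853767395 [-1.  -0.2 -0.3] [-0.49  0.16  0.  ]
(array([ 0.84,  0.46, 51.37]), array([0.05, 0.04, 0.01]))
```

Emit:
arm_command(
  dp=[
    [0.001,0.0005,0.012],
    [0,0,0.014],
    [0,0,0.014],
    [0,0,0.011],
    [0,0,0],
    [0,0,0],
    [0,0,0],
  ],
  rot=[
    [0,0,0],
    [0,0,0],
    [0,0,0],
    [0,0,0],
    [0,0,0],
    [0,0,0],
    [0,0,0],
  ],
  claw=[-0.3,-0.3,-0.3,-0.3,-0.3,-0.3,-0.3],
)

```text
t: 14.5
eef_pos: [0.6326, 0.1794, 0.1291]
ee_rot: [-1.428, 2.312, -0.498]
wrist_force: [0.0, -0.3, -0.5]
width: 0.0556
```

```bash
python3 st.py tap 255 .002
```

```text
[ 0.19  0.58 -0.83  1.95  1.28  0.76  1.22] 0.055580034002304386 [0.3 0.1 0.5] [-0.54  0.1  -0.02]
(array([-0.18, -0.07,  0.4 ]), array([0.05, 0.04, 0.01]))
```

Emit:
arm_command(
  dp=[
    [0,0,0],
    [0,0,0],
    [0,0,0],
    [0,0,0],
    [0,0,0],
  ],
  rot=[
    [0,0,0],
    [0,0,0],
    [0,0,0],
    [0,0,0],
    [0,0,0],
  ],
  claw=[0.3,1,1,1,1],
  force=40,
)

```text
t: 15.12
eef_pos: [0.6329, 0.1791, 0.1292]
ee_rot: [-1.428, 2.312, -0.499]
wrist_force: [-1.3, -2.2, 5.1]
width: 0.0122
```

```bash
python3 st.py tap 255 .002
```

```text
[ 0.19  0.58 -0.83  1.95  1.28  0.77  1.22] 0.012154477031586569 [ 1.8 -2.4 -4.8] [-0.09  0.42 -0.04]
(array([-0.33,  0.36,  0.24]), array([ 0.01,  0.01, -0.  ]))
```

Gripped (12.2 mm). Turn clockwise (+z) 90° to the fourth mark.

Emit:
arm_command(
  dp=[
    [0,0,0],
    [0,0,0],
    [0,0,0],
    [0,0,0],
    [0,0,0],
    [0,0,0],
    [0,0,0],
    [0,0,0],
  ],
  rot=[
    [0,0,7.5],
    [0,0,7.5],
    [0,0,7.5],
    [0,0,7.5],
    [0,0,7.5],
    [0,0,7.5],
    [0,0,0],
    [0,0,0],
  ],
  claw=[1,1,1,1,1,1,1,1],
)

```text
t: 16.12
eef_pos: [0.6328, 0.1793, 0.1291]
ee_rot: [-0.427, 2.607, -0.252]
wrist_force: [-1.7, -1.1, 5.9]
width: 0.0125
```

```bash
python3 st.py tap 165 .002
```

```text
[ 0.14  0.55 -0.76  1.96  1.25  0.73  0.46] 0.012465851561697754 [-0.7 -2.1 -5.8] [0.34 0.15 0.03]
(array([-0.02,  0.26,  0.23]), array([ 4.000e-02, -2.000e-02,  4.522e+01]))
```

Emit:
arm_command(
  dp=[
    [0,0,0],
    [0,0,0],
    [0,0,0],
    [0,0,0],
    [0,0,0],
    [0,0,0],
    [0,0,0],
    [0,0,0],
  ],
  rot=[
    [0,0,7.5],
    [0,0,7.5],
    [0,0,7.5],
    [0,0,7.5],
    [0,0,7.5],
    [0,0,7.7],
    [0,0,0],
    [0,0,0],
  ],
  claw=[1,1,1,1,1,1,1,1],
)

```text
t: 17.12
eef_pos: [0.6328, 0.1795, 0.1291]
ee_rot: [0.599, 2.549, 0.021]
wrist_force: [-0.1, -0.3, 6.9]
width: 0.0121
```

```bash
python3 st.py tap 165 .002
```

```text
[ 0.08  0.53 -0.68  1.96  1.21  0.69 -0.31] 0.012096038622826636 [-3.4  0.6 -6. ] [-0.06 -0.33  0.  ]
(array([ 0.1 , -0.02,  0.23]), array([ 0.05, -0.04,  0.15]))
```

Open and withdraw, then look at the tap.

Emit:
arm_command(
  dp=[
    [0,0,0],
    [0,0,0],
    [0,0,0],
    [0,0,-0.02],
    [0,0,-0.03],
    [0,0,-0.03],
    [0,0,-0.02],
    [0,0,0],
    [0,0,0],
  ],
  rot=[
    [0,0,0],
    [0,0,0],
    [0,0,0],
    [0,0,0],
    [0,0,0],
    [0,0,0],
    [0,0,0],
    [0,0,0],
    [0,0,0],
  ],
  claw=[-0.3,-0.3,-0.3,-0.3,-0.3,-0.3,-0.3,-0.3,-0.3],
)

```text
t: 18.25
eef_pos: [0.5838, 0.1888, 0.2147]
ee_rot: [0.607, 2.549, 0.022]
wrist_force: [-0.7, -0.1, -0.4]
width: 0.0551
```

Run:
```python
from h import *
T,s=pose();print(s['qpos'].round(2),s['width'])
B=target("iso",180,.09);print(rel(T,B));print(plan2(T,B,8))
```

```text
[ 0.16  0.34 -0.81  1.99  0.96  0.76 -0.15] 0.05511848046787982
(array([ -36.46, -134.72,    0.44]), array([-1.000e-02, -9.000e-02, -1.519e+01]))
([[-0.005, -0.017, 0.0], [-0.004, -0.017, 0.0], [-0.003, -0.017, 0.0], [-0.003, -0.017, 0.0], [-0.002, -0.017, 0.0], [-0.002, -0.018, 0.0], [-0.001, -0.017, 0.0], [-0.001, -0.018, 0.0]], [-0.0, -0.0, -1.9], (array([0.43, 0.41, 0.44]), array([ 0.  , -0.09,  0.01])))
```

Emit:
arm_command(
  dp=[
    [-0.005,-0.017,0],
    [-0.004,-0.017,0],
    [-0.003,-0.017,0],
    [-0.003,-0.017,0],
    [-0.002,-0.017,0],
    [-0.002,-0.018,0],
    [-0.001,-0.017,0],
    [-0.001,-0.017,0],
    [0,0,0],
    [0,0,0],
  ],
  rot=[
    [0,0,-1.9],
    [0,0,-1.9],
    [0,0,-1.9],
    [0,0,-1.9],
    [0,0,-1.9],
    [0,0,-1.9],
    [0,0,-1.9],
    [0,0,-1.9],
    [0,0,0],
    [0,0,0],
  ],
  claw=[-0.3,-0.3,-0.3,-0.3,-0.3,-0.3,-0.3,-0.3,-0.3,-0.3],
)

```text
t: 19.5
eef_pos: [0.5561, 0.0534, 0.2151]
ee_rot: [0.265, 2.608, -0.069]
wrist_force: [0.6, 0.3, 0.5]
width: 0.0556
```

```bash
python3 st.py iso 180 .04
python3 - <<'E'
from h import *
C=ctrs();T,s=pose();o=np.zeros((600,600,3),np.uint8)
for i,c in enumerate(("side","top")):
    im,d=r.read_camera(c)
    o[300*i:300*i+300,:300]=rect(c,im,C['tap'],.04,.0003,300);o[300*i:300*i+300,300:]=rect(c,im,C['tap'],.0,.0003,300)
cv2.imwrite(f"pics/c.png",o)
E
```

```text
[ 0.52  0.19 -0.86  2.14  0.81  0.54  0.43] 0.055604591262142504 [-0.7  0.4 -0.1] [-0.01  0.53  0.01]
(array([ 0.31, -1.46, 50.7 ]), array([ 0.06, -0.1 , -0.02]))
```

View pics/c.png

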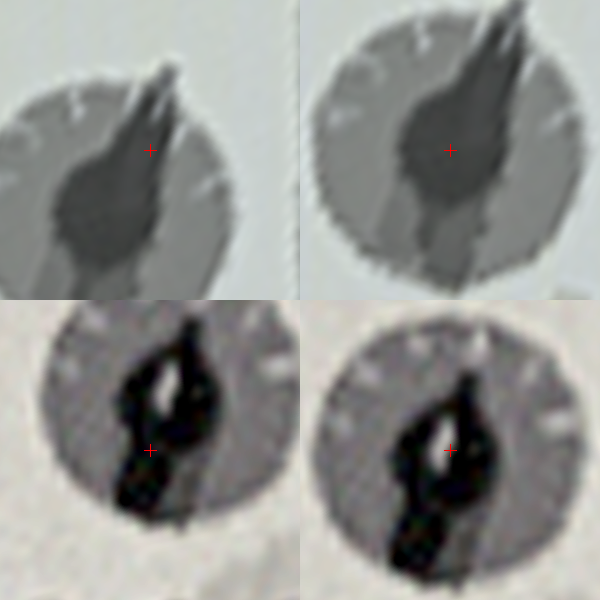

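The view shows the nose over the fourth of six marks, line ≈15° clockwise of x. Now the isolator back on.

Emit:
arm_command(
  dp=[
    [0,-0.0015,0.015],
    [0,0,0.02],
    [0,0,0.02],
    [0,0,0.015],
    [0,0,0.008],
    [0,0,0],
    [0,0,0],
  ],
  rot=[
    [0,0,0],
    [0,0,0],
    [0,0,0],
    [0,0,0],
    [0,0,0],
    [0,0,0],
    [0,0,0],
  ],
  claw=[-0.3,-0.3,-0.3,-0.3,-0.3,-0.3,-0.3],
)

```text
t: 20.48
eef_pos: [0.5939, 0.0441, 0.1483]
ee_rot: [0.264, 2.607, -0.07]
wrist_force: [-0.3, -0.6, -0.1]
width: 0.0556
```

```bash
python3 st.py iso 180 .002
```

```text
[ 0.38  0.37 -0.71  2.13  1.14  0.5   0.16] 0.055602284203014746 [ 0.2 -0.7  0.1] [0.03 0.58 0.05]
(array([ 0.67,  0.15, 11.47]), array([ 0.05, -0.04,  0.02]))
```

Emit:
arm_command(
  dp=[
    [0.0005,0,0.006],
    [0,0,0.005],
    [0,0,0],
    [0,0,0],
    [0,0,0],
    [0,0,0],
    [0,0,0],
    [0,0,0],
  ],
  rot=[
    [0,0,0],
    [0,0,0],
    [0,0,0],
    [0,0,0],
    [0,0,0],
    [0,0,0],
    [0,0,0],
    [0,0,0],
  ],
  claw=[-0.3,-0.3,-0.3,0.3,1,1,1,1],
  force=60,
)

```text
t: 21.48
eef_pos: [0.5989, 0.0431, 0.1382]
ee_rot: [0.264, 2.607, -0.069]
wrist_force: [-2.7, 3.3, 4.9]
width: 0.0131
```

```bash
python3 st.py iso 180 .002
```

```text
[ 0.36  0.39 -0.69  2.12  1.18  0.49  0.13] 0.013132032327015522 [ 0.5  2.7 -5.9] [-0.58  0.7   0.08]
(array([0.04, 0.09, 0.18]), array([ 0.07, -0.05,  0.02]))
```

Emit:
arm_command(
  dp=[
    [0,0,0.002],
    [0,0,0.002],
    [0,0,0.002],
    [0,0,0.002],
    [0,0,0.0008],
    [0,0,0],
    [0,0,0],
  ],
  rot=[
    [0,0,0],
    [0,0,0],
    [0,0,0],
    [0,0,0],
    [0,0,0],
    [0,0,0],
    [0,0,0],
  ],
  claw=[1,1,1,1,1,1,1],
)

```text
t: 22.35
eef_pos: [0.603, 0.0424, 0.1312]
ee_rot: [0.263, 2.607, -0.071]
wrist_force: [-21.7, 2.8, 28.8]
width: 0.0129
```

```bash
python3 st.py iso 180 -.006
```

```text
[ 0.35  0.41 -0.67  2.12  1.21  0.49  0.1 ] 0.012947368373833236 [  4.5  -1.6 -35.8] [0.37 1.76 0.05]
(array([ 0.15, -0.05,  0.01]), array([ 0.03, -0.  ,  0.06]))
```

Emit:
arm_command(
  dp=[
    [0,0,-0.0005],
    [0,0,0],
    [0,0,0],
    [0,0,0],
    [0,0,0],
    [0,0,0],
    [0,0,0],
  ],
  rot=[
    [0,0,0],
    [0,0,6],
    [0,0,6],
    [0,0,6],
    [0,0,6],
    [0,0,0],
    [0,0,0],
  ],
  claw=[1,1,1,1,1,1,1],
)

```text
t: 23.22
eef_pos: [0.6029, 0.0425, 0.1313]
ee_rot: [0.8, 2.496, 0.077]
wrist_force: [-12.4, 4.6, 17.4]
width: 0.0129
```

```bash
python3 st.py iso 120 -.006
```

```text
[ 0.31  0.39 -0.62  2.12  1.19  0.47 -0.3 ] 0.012896070078945571 [  3.2   0.8 -21.6] [0.21 1.22 0.05]
(array([ 0.  , -0.18,  0.14]), array([ 3.000e-02, -7.000e-02,  3.605e+01]))
```

Emit:
arm_command(
  dp=[
    [0,0,0],
    [0,0,0],
    [0,0,0],
    [0,0,0],
    [0,0,0],
    [0,0,0],
    [0,0,0],
    [0,0,0],
  ],
  rot=[
    [0,0,6],
    [0,0,6],
    [0,0,6],
    [0,0,6],
    [0,0,6],
    [0,0,6.5],
    [0,0,0],
    [0,0,0],
  ],
  claw=[1,1,1,1,1,1,1,1],
)

```text
t: 24.22
eef_pos: [0.603, 0.0427, 0.1314]
ee_rot: [1.558, 2.144, 0.295]
wrist_force: [-10.9, 5.3, 15.8]
width: 0.0127
```

```bash
python3 st.py iso 120 -.006
```

```text
[ 0.23  0.38 -0.54  2.12  1.15  0.44 -0.92] 0.012729304643681782 [  3.7  -0.5 -19.5] [ 0.67  1.07 -0.07]
(array([-0.21, -0.36,  0.17]), array([ 0.03, -0.09, -0.44]))
```

Emit:
arm_command(
  dp=[
    [0,0,0],
    [0,0,0],
  ],
  rot=[
    [0,0,0.8],
    [0,0,0],
  ],
  claw=[1,1],
)

```text
t: 24.48
eef_pos: [0.6031, 0.0427, 0.1314]
ee_rot: [1.574, 2.134, 0.3]
wrist_force: [-11.6, 4.6, 15.3]
width: 0.013
```

```bash
python3 st.py iso 120 -.006
```

```text
[ 0.23  0.38 -0.53  2.12  1.15  0.44 -0.93] 0.012953195161101223 [  3.4  -1.5 -19.4] [ 0.68  1.05 -0.36]
(array([-0.19, -0.37,  0.16]), array([ 0.03, -0.08, -1.24]))
```

Hard stop felt (moment rose to 0.36). Ease out and release.

Emit:
arm_command(
  dp=[
    [0,0,-0.003],
    [0,0,-0.003],
    [0,0,-0.0023],
    [0,0,0],
    [0,0,0],
  ],
  rot=[
    [0,0,-0.4],
    [0,0,0],
    [0,0,0],
    [0,0,0],
    [0,0,0],
  ],
  claw=[1,1,1,1,1],
)

```text
t: 25.1
eef_pos: [0.5991, 0.0435, 0.1382]
ee_rot: [1.566, 2.139, 0.298]
wrist_force: [-1.8, 6.2, 4.3]
width: 0.0127
```

```bash
python3 st.py iso 120 .002
```

```text
[ 0.25  0.36 -0.55  2.12  1.11  0.44 -0.89] 0.012717065012796982 [ 5.2  2.4 -5.2] [-0.03  1.26 -0.2 ]
(array([-0.19, -0.3 ,  0.1 ]), array([ 0.02, -0.11, -0.85]))
```

Emit:
arm_command(
  dp=[
    [0,0,0],
    [0,0,0],
    [0,0,0],
    [0,0,-0.02],
    [0,0,-0.03],
    [0,0,-0.03],
    [0,0,-0.03],
    [0,0,-0.03],
    [-0.05,0,-0.01],
    [-0.06,0,0],
    [-0.06,0,0],
    [-0.05,0,0],
  ],
  rot=[
    [0,0,0],
    [0,0,0],
    [0,0,0],
    [0,0,0],
    [0,0,0],
    [0,0,0],
    [0,0,0],
    [0,0,0],
    [0,0,0],
    [0,0,0],
    [0,0,0],
    [0,0,0],
  ],
  claw=[-0.3,-0.3,-0.3,-0.3,-0.3,-0.3,-0.3,-0.3,-0.3,-0.3,-0.3,-0.3],
)

```text
t: 26.6
eef_pos: [0.5778, -0.1518, 0.3221]
ee_rot: [1.568, 2.137, 0.296]
wrist_force: [0.6, 0.8, -0.0]
width: 0.0557
```

Run:
```python
from h import *
C=ctrs();T,s=pose();print(s['qpos'].round(2),T[:3,3]);o=np.zeros((600,600,3),np.uint8)
for i,c in enumerate(("side","top")):
    im,d=r.read_camera(c);cv2.imwrite(f"pics/{c}_end.png",im)
    o[300*i:300*i+300,:300]=rect(c,im,C['tap'],.04,.0003,300);o[300*i:300*i+300,300:]=rect(c,im,C['iso'],.052,.0003,300)
cv2.imwrite(f"pics/d.png",o)
```

```text
[ 0.73  0.06 -0.54  1.96  0.06  0.61  0.47] [ 0.57777031 -0.15180114  0.3220743 ]
```

View pics/d.png

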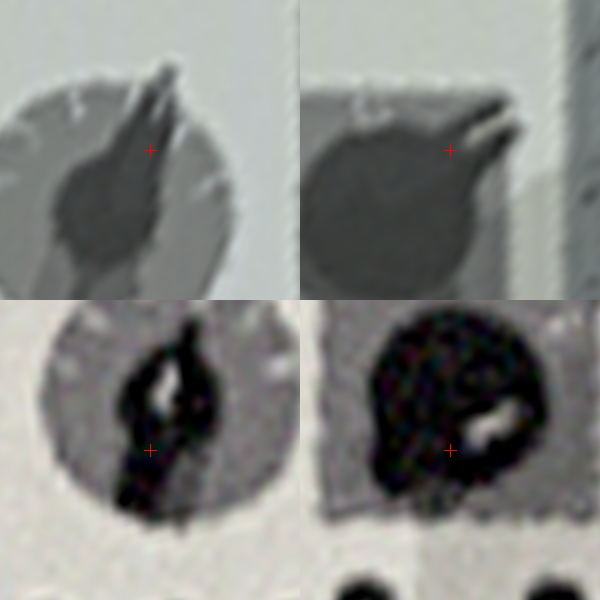

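View pics/side_end.png

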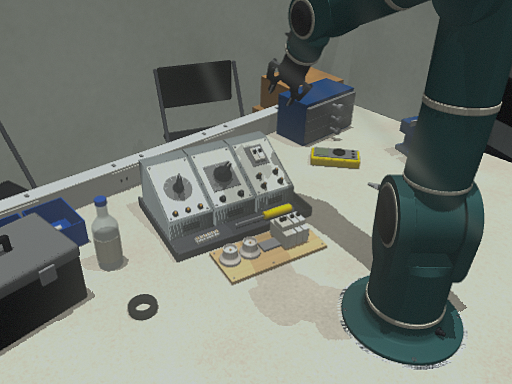

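The isolator image matches the initial "on" picture, including the same parallax height, so it has sprung out. The tap is at the fourth mark. The bystanders are unmoved and the gripper is clear.

Emit:
arm_command(
  dp=[
    [0,0,0],
    [0,0,0],
  ],
  rot=[
    [0,0,0],
    [0,0,0],
  ],
  claw=[-0.3,-0.3],
)

```text
t: 26.95
eef_pos: [0.5776, -0.1481, 0.3211]
ee_rot: [1.566, 2.14, 0.296]
wrist_force: [0.1, -0.6, 0.1]
width: 0.0557
```

```bash
python3 -c "
from station import r
print(r.observe()['wrist_force']);print(r.close_job())"
```

```text
[ 0.07084166 -0.56262191  0.05130642]
the job is handed in; nothing more can be done
None
```

The job is done and was handed in at about 27 s, in the order asked:

1. **Isolator off:** I pressed the isolator in about 8 mm, turned it back 60° to the ring mark and let it spring out. A picture confirmed it was off before I touched the tap selector.
2. **Tap selector:** I turned it 90° clockwise, from the first mark to the fourth.
3. **Isolator on:** I pressed it in again, turned it 60° until I felt the stop, and let it spring out at the bar mark.

**Final checks:**
- **Tap selector:** both cameras show the nose at the fourth of the six marks, about 15° clockwise of the panel's x.
- **Isolator:** it looks the same as in the first "on" pictures, in both angle and height, so it is at the bar mark and sprung out.
- **Gripper and loose parts:** the gripper is clear, with no force on the wrist. In the side camera picture the loose tools and parts look unmoved; I did not check the pliers closely.

**Forces:** the largest wrist force I read was about 36 N, while holding the isolator against its press stop. I backed it off to about 20 N before turning.

No check failed. One small disagreement: in the "off" picture, the white line looked a few degrees anticlockwise of the ring mark. I put this down to play in the handle and measurement error.

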